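Try the widest accumulator piston

TASK

Check that the accumulator with the widest piston is not stuck: with closed fingertips on the middle of that piston, press it gently about half-way down, hold it there for two seconds without driving it to the bottom, then let it spring fully back up and withdraw. Do not grip, lift or shift the unit, do not touch the other two accumulators, and leave the loose spanner, solenoid and spool where they lie.

Things in the scene. Friction and masses are not known exactly. Their poses are not given: they have to be found in the camera images.
- accu_wide: loose accumulator unit, 0.55 kg, upright: round aluminium housing 46 mm high, 56 mm across (foot flange 66 mm), side port boss 42 mm from the axis at height 24 mm; a 36 mm diameter steel piston stands out of its top. Only the pistons (36, 25, 15 mm) differ; the units change places. Origin: centre of the underside; z up, x to the boss
- piston_wide (a joint): travel of the 36 mm piston straight down into its housing, m: 0 = fully up, 0.014 = on its bottom stop; a spring brings it up, about 2 N to start it and 6 N at the bottom
- crown_wide (a point): centre of the flat top face of the 36 mm piston; 66 mm above the bench when the piston is up, 20 mm above the housing's top
- accu_medium: loose accumulator unit, 0.55 kg, upright: round aluminium housing 46 mm high, 56 mm across (foot flange 66 mm), side port boss 42 mm from the axis at height 24 mm; a 25 mm diameter steel piston stands out of its top. Only the pistons (36, 25, 15 mm) differ; the units change places. Origin: centre of the underside; z up, x to the boss
- piston_medium (a joint): travel of the 25 mm piston straight down into its housing, m: 0 = fully up, 0.014 = on its bottom stop; a spring brings it up, about 2 N to start it and 6 N at the bottom
- crown_medium (a point): centre of the flat top face of the 25 mm piston; 66 mm above the bench when the piston is up, 20 mm above the housing's top
- accu_narrow: loose accumulator unit, 0.55 kg, upright: round aluminium housing 46 mm high, 56 mm across (foot flange 66 mm), side port boss 42 mm from the axis at height 24 mm; a 15 mm diameter steel piston stands out of its top. Only the pistons (36, 25, 15 mm) differ; the units change places. Origin: centre of the underside; z up, x to the boss
- piston_narrow (a joint): travel of the 15 mm piston straight down into its housing, m: 0 = fully up, 0.014 = on its bottom stop; a spring brings it up, about 2 N to start it and 6 N at the bottom
- crown_narrow (a point): centre of the flat top face of the 15 mm piston; 66 mm above the bench when the piston is up, 20 mm above the housing's top
- spanner_13: loose steel combination spanner, 158x28x9 mm, lying flat behind the units; origin under its middle, y along it
- solenoid_08: loose solenoid valve, 63x50x34 mm, lying to the left of the units; origin under its middle, x along it
- spool_part_1: loose small metal spool valve, 42x18x11 mm, lying to the right of the units; origin under its middle, x along it

How it is judged:
On the way, in this order (a step that is already met when the one before it is completed fails the run):
1. the widest piston is held about half-way down by the fingers (3.5 to 11 mm of its 14 mm), the TCP within 18 mm of its axis, for 1.2 s (value of joint piston_wide between 0.0035 and 0.011 m and contact force between the fingers and accu_wide above 0.5 N and horizontal distance between the grasp point and crown_wide below 0.018 m), for 1.2 s.
2. the widest piston is fully up again (value of joint piston_wide below 0.0015 m), for 0.2 s.
At the end, for the whole second after the job is handed in: all three pistons fully up (within 1.5 mm), every unit upright, at rest and within 10 mm of where it stood, the spanner, solenoid and spool within 15 mm of where they lay (value of joint each of piston_wide, piston_medium, piston_narrow below 0.0015 m and distance of each of accu_wide, accu_medium, accu_narrow from where it was at the start of the episode below 0.01 m and angle between each of accu_wide, accu_medium, accu_narrow's own z axis and vertical below 0.1 rad and distance of each of spanner_13, solenoid_08, spool_part_1 from where it was at the start of the episode below 0.015 m and linear speed of each of accu_wide, accu_medium, accu_narrow below 0.02 m/s); the robot touches nothing.
It fails at once if the widest piston is driven to its bottom stop (more than 12.5 mm of 14 mm) (value of joint piston_wide above 0.0125 m).
It fails at once if the widest accumulator is pushed hard (over 20 N) (contact force between the fingers and accu_wide above 20 N).
It fails at once if another accumulator is touched or its piston pressed (contact force between any of the fingers, the arm and accu_medium above 0.5 N or contact force between any of the fingers, the arm and accu_narrow above 0.5 N or value of joint any of piston_medium, piston_narrow above 0.0015 m).
It fails at once if an accumulator is lifted (5 mm), shifted (10 mm) or tipped (height (world z) of any of accu_wide, accu_medium, accu_narrow above 0.005 m or not (distance of accu_wide from where it was at the start of the episode below 0.01 m) or not (distance of accu_medium from where it was at the start of the episode below 0.01 m) or not (distance of accu_narrow from where it was at the start of the episode below 0.01 m) or not (angle between accu_wide's own z axis and vertical below 0.1 rad) or not (angle between accu_medium's own z axis and vertical below 0.1 rad) or not (angle between accu_narrow's own z axis and vertical below 0.1 rad)).
It fails at once if the spanner, solenoid or spool is moved more than 15 mm (not (distance of spanner_13 from where it was at the start of the episode below 0.015 m) or not (distance of solenoid_08 from where it was at the start of the episode below 0.015 m) or not (distance of spool_part_1 from where it was at the start of the episode below 0.015 m)).
It also fails if it takes over 30 s, if anything falls off the work surface, if the arm or the gripper's body presses on something with over 40 N, if the wrist force passes 120 N, or if a joint passes its speed limit or range.

ROBOT

A 6-joint arm with a two-finger parallel gripper is mounted at the origin on a cart in front of the work surface, level with it; the furniture and walls round the work are solid. World frame = base frame: x ahead of the robot, y to its left, z up, the work surface at z = 0. Lengths are in m, angles in rad, forces in N, time in s.
With the tool pointing down it reaches from about 0.35 to 0.875 m from the base axis. Payload 4.2 kg.
Tool frame: the origin (TCP) lies between the finger pads, 19 mm behind the fingertips; this is the grasp point; z points along the fingers, y is the line along which they close (so a half turn about z gives the same grasp; the last joint's range is limited). The gripper opens to 87 mm and grips with 3 to 60 N. Pads are 19 mm wide; open, the fingers measure 117 mm over their backs; the gripper's body (75 mm by 190 mm) begins 51 mm behind the grasp point.
Start: joints at [1.518, 0.385, 0.008, 0, -1.194, -0.259], TCP at [0.192, 0.595, 0.241] pointing down, gripper open.
Joint ranges: [-3.14, 3.14], [-1.21, 2.06], [-1.07, 1.41], [-3.16, 2.05], [-2.99, -0.16], [-3.1, 3.1]. Speed limits (rad/s): [2.79, 2.79, 3.14, 3.14, 3.14, 3.14].

INTERFACE

Orientations are given as a rotation vector (axis times angle).
In Python, from bench import ctrl gives the robot as it stands. The module is installed in compiled form; this text tells all that it offers.
- The arm moves only by the shell command python3 -m pendant 'ROWS'. ROWS is JSON, a list of rows, each an object of numbers: "tx", "ty", "tz": the shift along the tool's x, y, z in m; "rx", "ry", "rz": the turn, a rotation vector about the tool's x, y, z in rad; "claw": the opening, from 0 (shut) to 1 (fully open). In form: [{"tx": .., "ty": .., "tz": .., "rx": .., "ry": .., "rz": .., "claw": ..}, ...]. A call has 1 to 10 rows; each row is the pose to reach, as a shift and turn from the pose commanded when the call began, along the tool's axes at that moment; what a row does not reach only later rows make up. A row lasts 1/10 s, in which the tool goes at most 50 mm and 8.59 degrees, less where a joint would pass 70% of its speed; a pose out of reach is approached as far as the arm can. A call with a gripper value outside its range is refused whole. The fingers move at their own pace and stop on an object; the grip force is fixed at half the most. Time passes only in rows, so rows that repeat a pose let the fingers close. It gives the time, the measured TCP pose, the force, the opening and the grip force at its end, in the units of the state.
- ctrl.observe(): the state, without advancing time (a new reading comes with each control period).
- ctrl.capture(name): name is "scene" or "top"; returns a dict with "frame" (480x640x3 uint8, blue, green, red), "mtx" (3x3 intrinsics, pixels), "dist" ([k1, k2, p1, p2, k3] as OpenCV has them; the pictures are not rectified), "R" (3x3) and "t" (3): a world point X has camera coordinates R X + t. Camera axes: x right, y down, z forward; pixel columns grow to the right and rows downward; lengths in m; the calibration is good to about 2 mm. A picture is of the moment at which its call begins. There is no depth.
- ctrl.close_job(): hands the job in; it is judged then, once.
Trained networks look in a picture, given as the dict that the camera call returned (one of the last four; its "shot" number tells which), for a name from the list of things; names that differ only in an ending like _2 or _b are one class to them, and where a whole thing is asked for, a point or a joint stands for the part that bears it (a point fixed in the world has none). Each returns a list of dicts, best first, with "score" (0 to 1); they miss things now and then, are a little off and sometimes report something else, mostly with a low value. They report only what shows in the picture. A call takes as long as a camera call.
- ctrl.outline_of(picture, name): "pixels" (480x640 bool, what is visible of it).
- ctrl.landmark_of(picture, name): "at" ([x, y, z] in m, in the coordinates of the camera as it stood for that picture, good to about 4 mm: a listed point, or the origin of a listed thing).
The state is a dict: "time_s": time; "joint_positions": joint angles; "qvel": joint speeds; "joint_efforts": joint torques, N m; "tool_pos": TCP position; "eef_rot": TCP orientation; "wrist_force": force on the tool from outside, world axes, zero at the start; "torque": the same for the moment, N m; "finger_gap": finger opening in m; "grip_force": force on a finger pad.
Only numpy, scipy, OpenCV 4.12 (cv2) and the standard library are available. Lean on these libraries where they do the work, as an engineer would, in place of code of your own. Each camera call takes 0.05 s, during which the arm holds its last target. There are 200 camera calls.

## Working session

There is one attempt and no reset: what is moved stays moved. The work goes in short steps, Python scripts to look and compute and a shell command to move; the robot and the scene stay as the last step left them, time stands still between calls to the robot, and variables do not carry over. Pictures are saved under pics/ and viewed, at most 10 in all, crops included, and the job is handed in when it is done.

```bash
mkdir -p pics
cat > h.py <<'E'
from bench import ctrl
import numpy as np, cv2
from scipy.spatial.transform import Rotation as Ro
def lm(p,n):
    return [(round(r["score"],2),np.round(p["R"].T@(np.array(r["at"])-p["t"]),4)) for r in ctrl.landmark_of(p,n)[:3]]
E
python3 - <<'E'
from h import *
s=ctrl.observe();print(s["time_s"],s["tool_pos"],s["eef_rot"],Ro.from_rotvec(s["eef_rot"]).as_matrix().round(3),s["wrist_force"])
for c in("scene","top"):
    p=ctrl.capture(c);cv2.imwrite(f"pics/{c}0.png",p["frame"]);print(c,-p["R"].T@p["t"])
    for n in("crown_wide","crown_medium","crown_narrow","accu_wide","spanner_13","solenoid_08","spool_part_1"):print(n,lm(p,n))
E
```

```text
0.0 [0.19154551 0.59432604 0.24017617] [ 3.10131608e+00 -4.87823119e-01 -4.30448865e-04] [[ 0.952 -0.307 -0.001]
 [-0.307 -0.952 -0.002]
 [ 0.     0.002 -1.   ]] [ 0.40594029  0.27708632 -0.40869445]
scene [-0.2863736  -0.59637655  0.92694405]
crown_wide [(0.7, array([0.5384, 0.1635, 0.0683]))]
crown_medium [(0.59, array([ 0.5985, -0.1702,  0.0656]))]
crown_narrow [(0.63, array([ 0.5222, -0.0262,  0.063 ]))]
accu_wide [(0.66, array([ 5.321e-01,  1.662e-01, -5.000e-04]))]
spanner_13 [(0.48, array([ 0.6909, -0.0981, -0.0028])), (0.19, array([ 0.5252, -0.0282,  0.064 ]))]
solenoid_08 [(0.61, array([ 5.232e-01,  3.182e-01, -2.000e-04]))]
spool_part_1 [(0.64, array([ 0.4988, -0.304 , -0.0027]))]
top [0.42153738 0.00501158 1.25380204]
crown_wide [(0.7, array([0.536 , 0.1633, 0.0604])), (0.58, array([ 0.5251,  0.3169, -0.0028]))]
crown_medium [(0.39, array([ 0.5956, -0.1719,  0.0672]))]
crown_narrow []
accu_wide [(0.96, array([0.5376, 0.1598, 0.0012]))]
spanner_13 [(0.79, array([ 0.692 , -0.0891,  0.0009]))]
solenoid_08 [(0.76, array([ 0.5244,  0.3167, -0.0042]))]
spool_part_1 [(0.47, array([ 0.5029, -0.3032, -0.0033]))]
```

View pics/scene0.png

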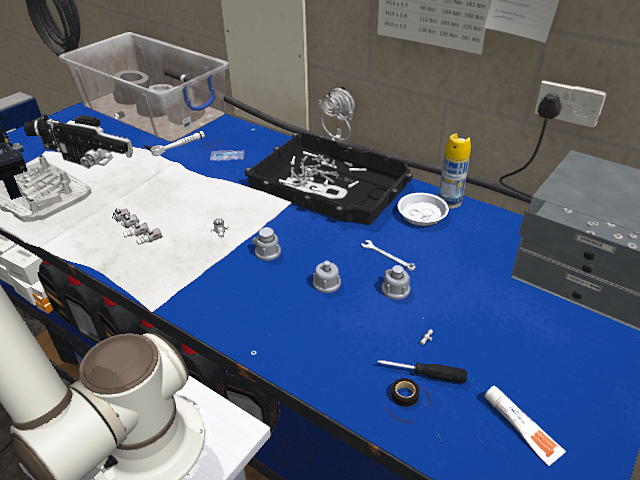

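View pics/top0.png

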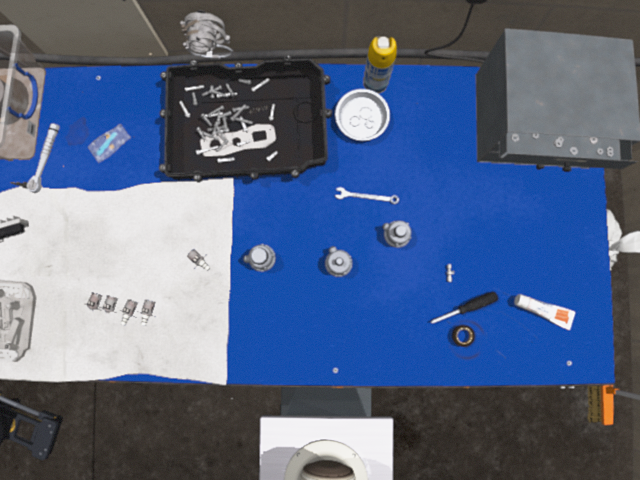

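The pictures show three units: scene (265,242), (327,276), (396,281), and top (261,257), (339,262), (398,234). The leftmost looks widest, which agrees with the network, so I'll zoom in to confirm.

Run:
```python
from h import *
f=cv2.imread("pics/top0.png")[205:295,225:435];cv2.imwrite("pics/crop.png",cv2.resize(f,None,fx=3.8,fy=3.8,interpolation=3))
s=ctrl.observe();R=Ro.from_rotvec(s["eef_rot"]).as_matrix();print(R.T@(np.array([.537,.1635,.16])-s["tool_pos"]))
```

```text
[0.46097007 0.30466341 0.08125629]
```

View pics/crop.png

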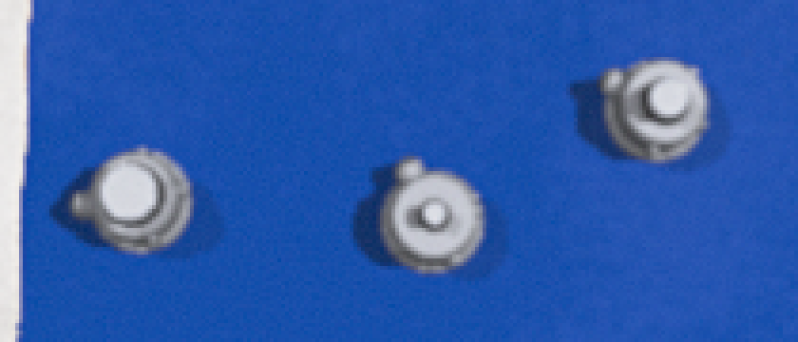

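The left unit has the widest crown, at crop (128,192), which is top pixel (258.7,255.5). Next I move over it with the fingers shut.

```bash
python3 -m pendant '[{"tx":0.037,"ty":0.024,"claw":0},{"tx":0.074,"ty":0.049,"claw":0},{"tx":0.111,"ty":0.073,"claw":0},{"tx":0.148,"ty":0.098,"claw":0},{"tx":0.185,"ty":0.122,"claw":0},{"tx":0.222,"ty":0.147,"claw":0},{"tx":0.259,"ty":0.171,"claw":0},{"tx":0.296,"ty":0.196,"claw":0},{"tx":0.333,"ty":0.22,"claw":0},{"tx":0.37,"ty":0.245,"claw":0}]'
python3 -m pendant '[{"tx":0.03,"ty":0.02,"tz":0.01,"claw":0},{"tx":0.06,"ty":0.04,"tz":0.03,"claw":0},{"tx":0.091,"ty":0.06,"tz":0.06,"claw":0},{"tx":0.091,"ty":0.06,"tz":0.1,"claw":0},{"tx":0.091,"ty":0.06,"tz":0.12,"claw":0},{"tx":0.091,"ty":0.06,"tz":0.12,"claw":0},{"tx":0.091,"ty":0.06,"tz":0.12,"claw":0}]'
python3 - <<'E'
from h import *
T=cv2.imread("pics/top0.png");p=ctrl.capture("top")
u=cv2.undistortPoints(np.array([[[258.8,255.5]]]),p["mtx"],np.array(p["dist"]))[0,0]
d=p["R"].T@np.r_[u,1];o=-p["R"].T@p["t"];P=o+d*(.066-o[2])/d[2];print(P)
s=ctrl.observe();R=Ro.from_rotvec(s["eef_rot"]).as_matrix();print(s["time_s"],s["tool_pos"],s["wrist_force"],s["finger_gap"],R.round(3))
print("to 1mm above crown",R.T@(np.r_[P[:2],.086]-s["tool_pos"]))
p=ctrl.capture("scene");print(lm(p,"crown_wide"))
c=p["frame"][150:290,180:350];cv2.imwrite("pics/c2.png",cv2.resize(c,None,fx=4,fy=4))
E
```

```text
[0.53486022 0.16231169 0.066     ]
0.85 [0.19171295 0.59483575 0.24127355] [ 0.40154572 -0.34093559 -0.43591539] 0.08693278317696743 [[ 0.952 -0.307  0.   ]
 [-0.307 -0.952 -0.   ]
 [ 0.    -0.    -1.   ]]
to 1mm above crown [0.45928484 0.3063994  0.15528629]
[(0.7, array([0.5351, 0.1578, 0.0655]))]$[0]: bad value
$[0]: bad value
```

View pics/c2.png

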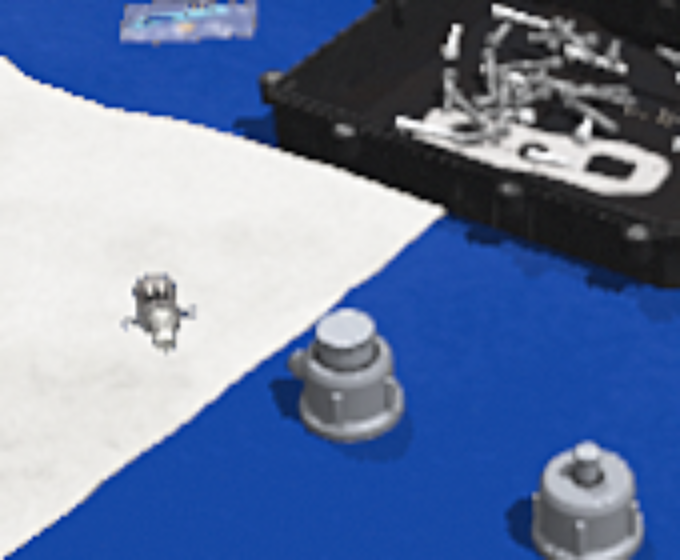

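The arm has not moved, and the crop shows the wide unit clear at (345,340). The rows were refused, probably because every key has to be present, so I'll send all of them.

```bash
python3 -m pendant '[{"tx":0.037,"ty":0.024,"tz":0,"rx":0,"ry":0,"rz":0,"claw":0},{"tx":0.074,"ty":0.049,"tz":0,"rx":0,"ry":0,"rz":0,"claw":0},{"tx":0.111,"ty":0.073,"tz":0,"rx":0,"ry":0,"rz":0,"claw":0},{"tx":0.148,"ty":0.098,"tz":0,"rx":0,"ry":0,"rz":0,"claw":0},{"tx":0.185,"ty":0.122,"tz":0,"rx":0,"ry":0,"rz":0,"claw":0},{"tx":0.222,"ty":0.147,"tz":0,"rx":0,"ry":0,"rz":0,"claw":0},{"tx":0.259,"ty":0.171,"tz":0,"rx":0,"ry":0,"rz":0,"claw":0},{"tx":0.296,"ty":0.196,"tz":0,"rx":0,"ry":0,"rz":0,"claw":0},{"tx":0.333,"ty":0.22,"tz":0,"rx":0,"ry":0,"rz":0,"claw":0},{"tx":0.37,"ty":0.245,"tz":0,"rx":0,"ry":0,"rz":0,"claw":0}]'
```

```text
time_s: 1.95
tool_pos: [0.4696, 0.2467, 0.2416]
eef_rot: [-3.103, 0.487, -0.001]
wrist_force: [0.8, 0.4, -0.5]
finger_gap: 0.0154
grip_force: 0.0
```

```bash
python3 -m pendant '[{"tx":0.03,"ty":0.02,"tz":0,"rx":0,"ry":0,"rz":0,"claw":0},{"tx":0.06,"ty":0.04,"tz":0,"rx":0,"ry":0,"rz":0,"claw":0},{"tx":0.09,"ty":0.061,"tz":0.02,"rx":0,"ry":0,"rz":0,"claw":0},{"tx":0.09,"ty":0.061,"tz":0.06,"rx":0,"ry":0,"rz":0,"claw":0},{"tx":0.09,"ty":0.061,"tz":0.1,"rx":0,"ry":0,"rz":0,"claw":0},{"tx":0.09,"ty":0.061,"tz":0.12,"rx":0,"ry":0,"rz":0,"claw":0},{"tx":0.09,"ty":0.061,"tz":0.12,"rx":0,"ry":0,"rz":0,"claw":0},{"tx":0.09,"ty":0.061,"tz":0.12,"rx":0,"ry":0,"rz":0,"claw":0}]'
python3 - <<'E'
from h import *
p=ctrl.capture("scene");print(lm(p,"crown_wide"))
s=ctrl.observe();R=Ro.from_rotvec(s["eef_rot"]).as_matrix();print(s["tool_pos"],s["wrist_force"],R.round(3))
c=p["frame"][170:290,180:340];cv2.imwrite("pics/c3.png",cv2.resize(c,None,fx=5,fy=5))
E
```

```text
time_s: 2.75
tool_pos: [0.5363, 0.1627, 0.1219]
eef_rot: [3.104, -0.487, 0.001]
wrist_force: [0.1, 0.3, 0.6]
finger_gap: 0.0005
grip_force: 0.0
[(0.65, array([0.5372, 0.1622, 0.0682]))]
[0.53683438 0.16326223 0.12312358] [1.08369344 0.34722759 0.51704474] [[ 0.952 -0.306  0.003]
 [-0.306 -0.952  0.002]
 [ 0.003 -0.003 -1.   ]]
```

View pics/c3.png

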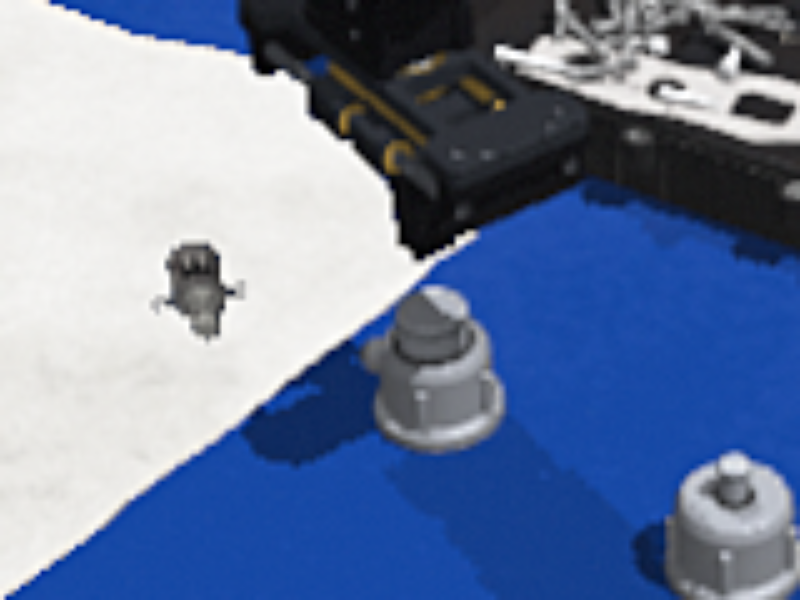

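The closed fingertips at crop (430,240) are straight above the crown at (432,300). I'll descend to just above contact.

```bash
python3 -m pendant '[{"tx":0,"ty":0,"tz":0.012,"rx":0,"ry":0,"rz":0,"claw":0},{"tx":0,"ty":0,"tz":0.024,"rx":0,"ry":0,"rz":0,"claw":0},{"tx":0,"ty":0,"tz":0.031,"rx":0,"ry":0,"rz":0,"claw":0},{"tx":0,"ty":0,"tz":0.034,"rx":0,"ry":0,"rz":0,"claw":0},{"tx":0,"ty":0,"tz":0.034,"rx":0,"ry":0,"rz":0,"claw":0},{"tx":0,"ty":0,"tz":0.034,"rx":0,"ry":0,"rz":0,"claw":0}]'
python3 -m pendant '[{"tx":0,"ty":0,"tz":0.001,"rx":0,"ry":0,"rz":0,"claw":0},{"tx":0,"ty":0,"tz":0.002,"rx":0,"ry":0,"rz":0,"claw":0},{"tx":0,"ty":0,"tz":0.003,"rx":0,"ry":0,"rz":0,"claw":0},{"tx":0,"ty":0,"tz":0.004,"rx":0,"ry":0,"rz":0,"claw":0},{"tx":0,"ty":0,"tz":0.004,"rx":0,"ry":0,"rz":0,"claw":0},{"tx":0,"ty":0,"tz":0.004,"rx":0,"ry":0,"rz":0,"claw":0}]'
```

```text
time_s: 3.45
tool_pos: [0.5359, 0.1626, 0.0873]
eef_rot: [-3.103, 0.488, -0.0]
wrist_force: [0.2, -0.7, -0.4]
finger_gap: 0.0006
grip_force: 0.0
time_s: 4.05
tool_pos: [0.5358, 0.1626, 0.0835]
eef_rot: [-3.103, 0.488, -0.001]
wrist_force: [-1.7, 0.8, 1.9]
finger_gap: 0.0004
grip_force: 1.3
```

Contact was felt at TCP z of about 0.0835 with roughly 2 N. I'll press about 5.5 mm further and hold.

```bash
python3 -m pendant '[{"tx":0,"ty":0,"tz":0.001,"rx":0,"ry":0,"rz":0,"claw":0},{"tx":0,"ty":0,"tz":0.002,"rx":0,"ry":0,"rz":0,"claw":0},{"tx":0,"ty":0,"tz":0.003,"rx":0,"ry":0,"rz":0,"claw":0},{"tx":0,"ty":0,"tz":0.004,"rx":0,"ry":0,"rz":0,"claw":0},{"tx":0,"ty":0,"tz":0.005,"rx":0,"ry":0,"rz":0,"claw":0},{"tx":0,"ty":0,"tz":0.0055,"rx":0,"ry":0,"rz":0,"claw":0},{"tx":0,"ty":0,"tz":0.0055,"rx":0,"ry":0,"rz":0,"claw":0}]'
python3 - <<'E'
from h import *
p=ctrl.capture("scene");print(lm(p,"crown_wide"))
s=ctrl.observe();print(s["tool_pos"],s["wrist_force"])
c=p["frame"][190:270,215:320];cv2.imwrite("pics/c4.png",cv2.resize(c,None,fx=7,fy=7))
E
```

```text
time_s: 4.75
tool_pos: [0.5358, 0.1626, 0.0778]
eef_rot: [-3.103, 0.488, -0.001]
wrist_force: [-0.6, 0.6, 3.2]
finger_gap: 0.0006
grip_force: 1.8
[(0.62, array([0.5392, 0.1633, 0.0606]))]
[0.53583357 0.16259622 0.07782799] [ 0.05999492 -0.02912308  4.200815  ]
```

View pics/c4.png

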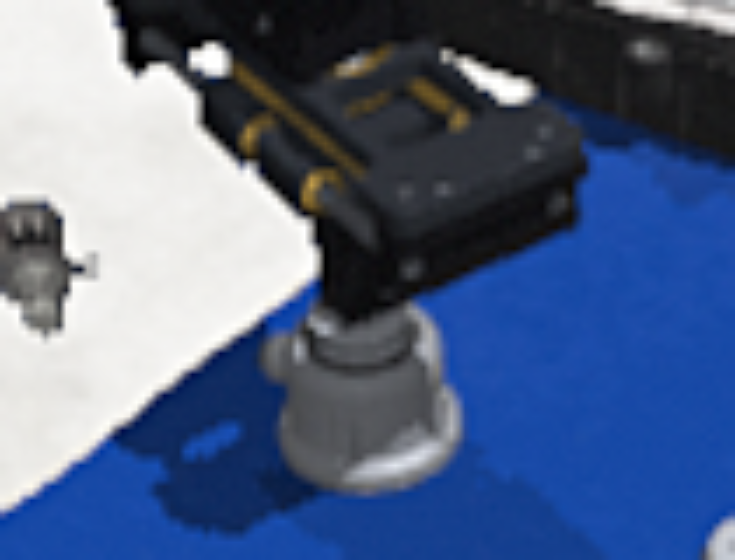

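The fingertips sit mid-crown at crop (355,310) with the piston partly down. A force of about 4 N fits roughly 7 mm of travel. I'll hold 2 s, then retract slowly.

```bash
for i in 1 2; do python3 -m pendant '[{"tx":0,"ty":0,"tz":0,"rx":0,"ry":0,"rz":0,"claw":0},{"tx":0,"ty":0,"tz":0,"rx":0,"ry":0,"rz":0,"claw":0},{"tx":0,"ty":0,"tz":0,"rx":0,"ry":0,"rz":0,"claw":0},{"tx":0,"ty":0,"tz":0,"rx":0,"ry":0,"rz":0,"claw":0},{"tx":0,"ty":0,"tz":0,"rx":0,"ry":0,"rz":0,"claw":0},{"tx":0,"ty":0,"tz":0,"rx":0,"ry":0,"rz":0,"claw":0},{"tx":0,"ty":0,"tz":0,"rx":0,"ry":0,"rz":0,"claw":0},{"tx":0,"ty":0,"tz":0,"rx":0,"ry":0,"rz":0,"claw":0},{"tx":0,"ty":0,"tz":0,"rx":0,"ry":0,"rz":0,"claw":0},{"tx":0,"ty":0,"tz":0,"rx":0,"ry":0,"rz":0,"claw":0}]'; done
python3 -m pendant '[{"tx":0,"ty":0,"tz":-0.003,"rx":0,"ry":0,"rz":0,"claw":0},{"tx":0,"ty":0,"tz":-0.006,"rx":0,"ry":0,"rz":0,"claw":0},{"tx":0,"ty":0,"tz":-0.009,"rx":0,"ry":0,"rz":0,"claw":0},{"tx":0,"ty":0,"tz":-0.012,"rx":0,"ry":0,"rz":0,"claw":0},{"tx":0,"ty":0,"tz":-0.03,"rx":0,"ry":0,"rz":0,"claw":0},{"tx":0,"ty":0,"tz":-0.06,"rx":0,"ry":0,"rz":0,"claw":0},{"tx":0,"ty":0,"tz":-0.1,"rx":0,"ry":0,"rz":0,"claw":0},{"tx":0,"ty":0,"tz":-0.14,"rx":0,"ry":0,"rz":0,"claw":0},{"tx":0,"ty":0,"tz":-0.14,"rx":0,"ry":0,"rz":0,"claw":0},{"tx":0,"ty":0,"tz":-0.14,"rx":0,"ry":0,"rz":0,"claw":0}]'
python3 - <<'E'
from h import *
p=ctrl.capture("scene");print(lm(p,"crown_wide"))
s=ctrl.observe();print(s["tool_pos"],s["wrist_force"])
c=p["frame"][190:270,215:320];cv2.imwrite("pics/c5.png",cv2.resize(c,None,fx=7,fy=7))
E
```

```text
time_s: 5.85
tool_pos: [0.5358, 0.1626, 0.0778]
eef_rot: [-3.103, 0.488, -0.001]
wrist_force: [0.6, 0.6, 3.5]
finger_gap: 0.0003
grip_force: 2.0
time_s: 6.85
tool_pos: [0.5358, 0.1626, 0.0778]
eef_rot: [-3.103, 0.488, -0.0]
wrist_force: [1.2, 2.0, 4.0]
finger_gap: 0.0003
grip_force: 2.0
time_s: 7.85
tool_pos: [0.535, 0.1623, 0.2181]
eef_rot: [-3.103, 0.488, 0.001]
wrist_force: [-0.7, 0.6, 0.4]
finger_gap: 0.0005
grip_force: 0.0
[(0.64, array([0.5379, 0.1591, 0.0688]))]
[0.53435732 0.16187003 0.21616261] [ 0.2290914   0.23343902 -0.98321675]
```

View pics/c5.png

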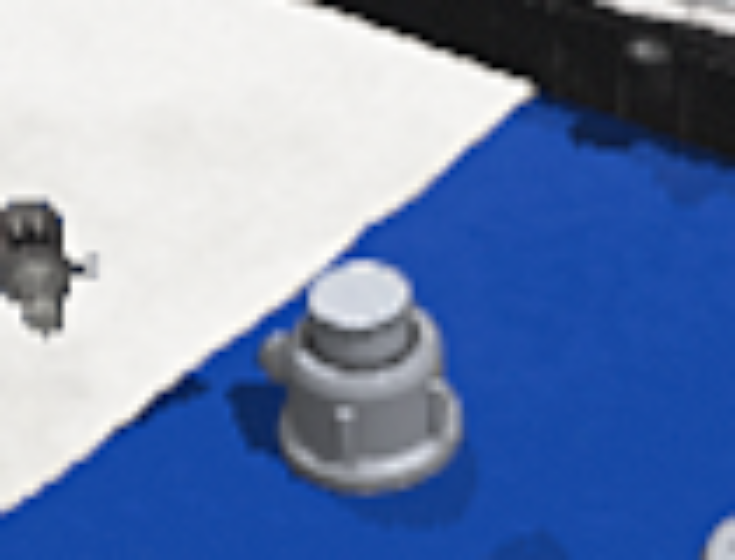

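The piston is fully up again, with its crown at crop (360,295), the unit has not moved, and the gripper is clear.

```bash
python3 -c "
from bench import ctrl
print(ctrl.close_job())"
```

```text
the job is handed in; nothing more can be done
None
```

The widest piston is not stuck: pressed about 7 mm down (estimated from tool height and the 4 N force), it held for two seconds, sprang fully back up, and I withdrew and handed the job in (no verdict was returned).

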